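Make up an adult and an infant breathing kit

TASK

Make up two breathing-circuit kits: put the large filter and the Y-piece into the rectangular metal tray, and the small filter and the straight connector into the round metal dish. The straight connector stands inside the dispenser box: reach in from above, pressing its spring flap down with a finger and holding it open while you take the part out. Set the two filters and the straight connector down upright and lay the Y-piece flat, all resting on the floor of their tray or dish, and leave the elbow where it lies.

Things in the scene. Friction and masses are not known exactly. Their poses are not given: they have to be found in the camera images.
- large_filter_mid (a point): Large breathing filter, white, 54 mm tall, standing upright: a flat foot 36 mm across (0 to 6 mm), a drum 56 mm across (6 to 24 mm up) and on top a port 22 mm across (24 to 54 mm up), by which it is easily gripped from above. The point is on its axis half-way up (27 mm above its underside); z is up its axis. 45 g.
- small_filter_mid (a point): Small breathing filter, white, same form as the large one, 47 mm tall: foot 28 mm across (0 to 5 mm), drum 38 mm across (5 to 19 mm up), top port 18 mm across (19 to 47 mm up). The point is on its axis half-way up (23.5 mm above its underside); z is up its axis. 25 g.
- y_piece_stem (a point): Blue Y-piece of round tube 22 mm in diameter, lying flat (22 mm high). The point is on the axis of its single straight stem, 11 mm above its underside; grip it there across the stem (along y). x points from the stem to the fork: the stem ends at x = -26 mm and is clear of the fork up to x = +10 mm; the two branches splay 29 degrees either side and end at x = +47 mm, y = +/-29 mm; z up. 30 g.
- connector_mid (a point): Straight connector, blue upright tube 22 mm across and 36 mm tall, with a foot flange 26 mm across and 6 mm high. Stands at the start on the inner floor of the dispenser, beside the edge of its flap. The point is on its axis half-way up (18 mm above its underside); z is up its axis. 20 g.
- elbow_mid (a point): Blue elbow (L-shaped) connector of 22 mm tube, legs 45 mm long over all, lying flat. Not part of either kit; not to be disturbed. The point is at its middle, 11 mm above the table. z up.
- tray: Rectangular open tray of bare metal, fixed to the table, 116 mm (its x) by 180 mm (its y), 18 mm high, walls 4 mm, floor 4 mm thick. Origin at the centre of its underside, z up.
- dish: Round open dish of bare metal, fixed to the table, 154 mm across the rim and 140 mm across the base, 18 mm high, wall 3 mm, floor 4 mm thick. Origin at the centre of its underside, z up.
- dispenser: White open-topped box, fixed, 58 mm high. Origin on its underside, within 2 mm under the connector's place; z up. Inner floor 5 mm up; inside x -26 to +26 mm, y -60 to +60 mm, so the fingers fit only along y. A clear, smooth flap with a dark edge covers the +y part of the mouth, 53 to 56 mm up, from its hinge (along x, at y = +58 mm) to y = +16 mm; it swings only down, into the box.
- flap (a joint): Angle of the dispenser's flap: 0 shut (level), growing as it is pressed down, to 1.5 rad (hanging by the +y wall). A light spring (0.015 Nm shut, 0.06 Nm open; 2 to 3 N at a finger 24 mm from the hinge) shuts it. Gripping the connector with the fingers along the dispenser's y, the +y finger pushes the flap down against the wall as it descends.
There are look-alikes about, which are no part of the job. What is shaped like the part that bears y_piece_stem but green is not meant.

How it is judged:
By the outcome, as a careful person would: the job done as asked, in the order asked, and still so for the second after the job is handed in, with the robot touching nothing.
It also fails if it takes over 106 s, if anything falls off the work surface, if the arm or the gripper's body presses on something with over 40 N, if the wrist force passes 120 N, or if a joint passes its speed limit or range.

ROBOT

A 6-joint arm with a two-finger parallel gripper is mounted at the origin on the work surface. World frame = base frame: x ahead of the robot, y to its left, z up, the work surface at z = 0. Lengths are in m, angles in rad, forces in N, time in s.
With the tool pointing down it reaches from about 0.225 to 0.875 m from the base axis. Payload 3.4 kg.
Tool frame: the origin (TCP) lies at the very end of the fingers, on their centre line; the grasp point (between the pads) lies 19 mm behind it; z points along the fingers, y is the line along which they close (so a half turn about z gives the same grasp; the last joint's range is limited). The gripper opens to 85 mm and grips with 20 to 120 N. Pads are 22 mm wide; open, the fingers measure 114 mm over their backs; the gripper's body (76 mm by 85 mm) begins 54 mm behind the grasp point. The pads swing forward as they close: fully open they stand 13 mm farther back than shut.
Start: joints at [1.073, 0.276, 1.505, -0, 1.361, -0.121], TCP at [0.212, 0.535, 0.231] pointing down, gripper open.
Joint ranges: [-2.89, 2.89], [-0.75, 2.08], [0.22, 2.7], [-1.18, 4.32], [0.11, 2.71], [-2.7, 2.7]. Speed limits (rad/s): [2.57, 2.57, 3.14, 3.14, 3.14, 3.14].

INTERFACE

Orientations are given as a unit quaternion [w, x, y, z].
In Python, from rig import get_state, optics, sign_off gives the robot as it stands.
- The arm moves only by the tool send_rows, never from a script. Its argument "increments" is a list of rows, each an object with "gripper": the gripper's target within -1 to 1 (shut at 1, half-way at 0, fully open at -1); "linear": the shift along the world's x, y, z in m, a list of three; "delta_rot": the turn, a rotation vector about the world's x, y, z in rad, a list of three. In form: [{"gripper": gripper, "linear": [dx, dy, dz], "delta_rot": [rx, ry, rz]}, ...]. A call has 1 to 8 rows; each row is the pose to reach, as a shift and turn from the pose commanded when the call began; what a row does not reach only later rows make up. A row lasts 1/10 s, in which the tool goes at most 50 mm and 8.59 degrees, less where a joint would pass 70% of its speed; a pose out of reach is approached as far as the arm can. A call with a gripper value outside its range is refused whole. The fingers move at their own pace and stop on an object; "newtons" is the grip in N (left out, the last holds). Time passes only in rows, so rows that repeat a pose let the fingers close. It gives the time, the measured TCP pose, the force, the opening and the grip force at its end, in the units of the state.
- get_state(): the state, without advancing time (a new reading comes with each control period).
- optics.get_image(name): name is "scene" or "top"; returns a dict with "pixels" (384x512x3 uint8, blue, green, red), "K" (3x3 intrinsics, pixels), "rvec" (rotation vector, rad) and "tvec" (3), from world to camera coordinates, as OpenCV has them. Camera axes: x right, y down, z forward; pixel columns grow to the right and rows downward; lengths in m; the calibration is good to about 2 mm. A picture is of the moment at which its call begins. There is no depth.
- sign_off(): hands the job in; it is judged then, once.
The state is a dict: "clock": time; "qpos": joint angles; "qd": joint speeds; "effort": joint torques, N m; "position": TCP position; "ee_rot": TCP orientation; "contact_force": force on the tool from outside, world axes, zero at the start; "moment": the same for the moment, N m; "width": finger opening in m; "gripper_force": force on a finger pad.
Only numpy, scipy, OpenCV 4.12 (cv2) and the standard library are available. Lean on these libraries where they do the work, as an engineer would, in place of code of your own. Each camera call takes 0.05 s, during which the arm holds its last target. There are 200 camera calls.

## Working session

There is one attempt and no reset: what is moved stays moved. The work goes in short steps, Python scripts to look and compute and a tool call to move; the robot and the scene stay as the last step left them, time stands still between calls to the robot, and variables do not carry over. Pictures are saved under pics/ and viewed, at most 14 in all, crops included, and the job is handed in when it is done.

Besides the shell and the picture viewer there is one more tool, called after "Request:" in YAML: its name, and indented under it one key for each argument. send_rows: Moves the arm, as the interface text tells. Its arguments: {"type":"object","properties":{"increments":{"type":"array"},"newtons":{"type":"number"}},"required":["increments"]}

```bash
mkdir -p pics; ls; cat > h.py <<'E'
import numpy as np, cv2
from rig import get_state, optics, sign_off
def grab(name, tag):
    d=optics.get_image(name); cv2.imwrite(f'pics/{tag}.png', d['pixels']); np.save(f'pics/{tag}.npy', d, allow_pickle=True); return d
def load(tag): return np.load(f'pics/{tag}.npy', allow_pickle=True).item()
def ray(d,uv):
    R=cv2.Rodrigues(np.array(d['rvec'],float))[0]; t=np.array(d['tvec'],float).ravel()
    v=R.T@np.linalg.inv(np.array(d['K']))@np.array([uv[0],uv[1],1.]); return -R.T@t, v
def onz(d,uv,z):
    c,v=ray(d,uv); return c+v*(z-c[2])/v[2]
def proj(d,p):
    return cv2.projectPoints(np.array(p,float).reshape(-1,1,3),np.array(d['rvec'],float),np.array(d['tvec'],float),np.array(d['K'],float),None)[0].reshape(-1,2)
E
python3 - <<'E'
from h import *
for n in('scene','top'):
    d=grab(n,n+'0'); print(n,d['K'],ray(d,(256,192)))
    cv2.imwrite(f'pics/{n}0b.png',cv2.resize(d['pixels'],(800,600),interpolation=cv2.INTER_CUBIC))
s=get_state(); print(s)
E
```

```text
pics
scene [[368.59099586   0.         256.16917409]
 [  0.         368.59099586 191.10640532]
 [  0.           0.           1.        ]] (array([ 1.26246892, -0.03520134,  0.81504375]), array([-0.71396552,  0.0737106 , -0.69629453]))
top [[355.87088138   0.         254.01513267]
 [  0.         355.87088138 192.13238085]
 [  0.           0.           1.        ]] (array([0.36784922, 0.01960391, 0.9142563 ]), array([ 0.18261215,  0.00901435, -0.9831596 ]))
{'clock': 0.1, 'qpos': array([ 1.07298586e+00,  2.76533765e-01,  1.50599835e+00, -1.70775666e-05,
        1.36068018e+00, -1.20982443e-01]), 'qd': array([ 6.08202496e-04, -1.32066256e-03, -6.03122610e-03,  1.31363258e-03,
       -7.21012711e-04, -2.05143417e-05]), 'effort': array([ 3.12270487e-03, -4.17696297e+01, -2.46408069e+01, -2.34949030e-04,
        5.77712985e-03, -2.99689233e-07]), 'position': array([0.21136474, 0.5342488 , 0.23052831]), 'ee_rot': array([-2.38624626e-04,  1.87299392e-01,  9.82302541e-01, -7.73912029e-04]), 'contact_force': array([-0.02992429,  1.54482668, -0.50829588]), 'moment': array([0.02614368, 0.02767674, 0.03594327]), 'gripper_force': 0.0, 'width': 0.0849829182580518}
```

View pics/top0b.png

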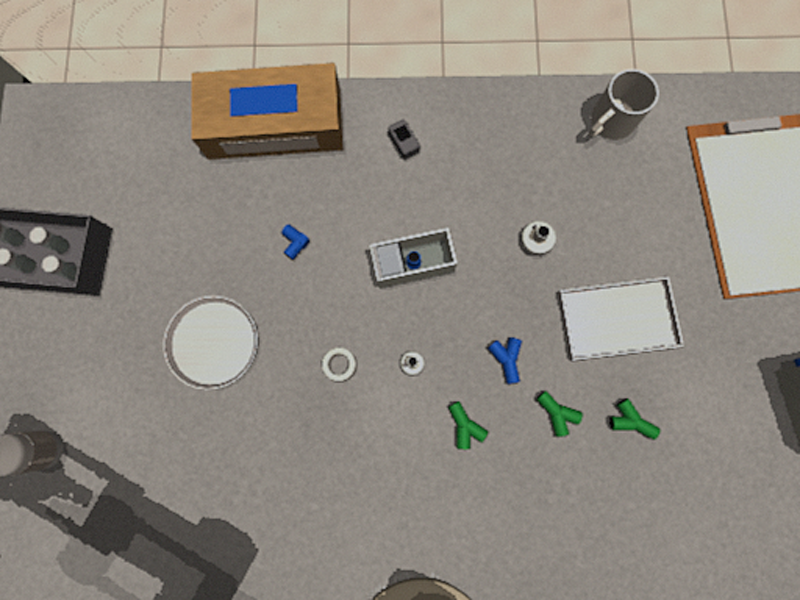

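View pics/scene0b.png

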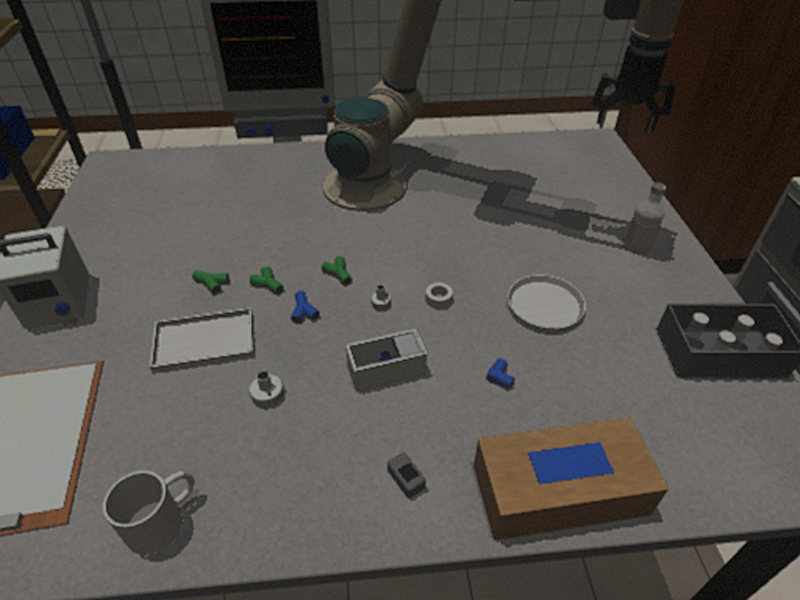

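The top view, scaled to 800x600, shows the following:
- Large filter at (538,238) and small filter at (412,363).
- Blue Y at (508,360), with its stem pointing down and right. The three green Ys are decoys.
- Dispenser at (413,257), with the flap on its left (+y) side and the connector at about (413,260).
- Tray at (621,320), dish at (211,342) and elbow at (295,242).
- The white ring at (338,365) is a look-alike.

The scene view agrees with this.

```bash
python3 - <<'E'
from h import *
S=800/512
t=load('top0'); s=load('scene0')
def crop(d,c,h=25):
    x,y=int(c[0]/S),int(c[1]/S); return cv2.resize(d['pixels'][y-h:y+h,x-h:x+h],(265,265),interpolation=cv2.INTER_NEAREST)
A=[crop(t,c,h) for c,h in (((538,238),16),((412,363),16),((413,257),30))]
B=[crop(s,c,h) for c,h in (((266,388),16),((381,298),16),((387,358),30))]
cv2.imwrite('pics/m1.png',np.vstack([np.hstack(A),np.hstack(B)]))
for n,d in(('top',t),('scene',s)):
    hsv=cv2.cvtColor(d['pixels'],cv2.COLOR_BGR2HSV)
    m=cv2.inRange(hsv,(105,120,40),(128,255,255))
    N,l,st,ce=cv2.connectedComponentsWithStats(m)
    print(n,[(st[i,4],st[i,:4].tolist(),ce[i].round(1).tolist()) for i in range(1,N) if st[i,4]>8])
    m=cv2.inRange(hsv,(0,0,150),(180,45,255))
    N,l,st,ce=cv2.connectedComponentsWithStats(m)
    print(n,'white',[(st[i,4],st[i,:4].tolist(),ce[i].round(1).tolist(),onz(d,ce[i],.018)[:2].round(3).tolist()) for i in range(1,N) if 40<st[i,4]<9000 and 80<ce[i][1]<280])
E
```

```text
top [(np.int32(735), [147, 54, 43, 20], [168.5, 63.5]), (np.int32(202), [181, 144, 17, 22], [188.0, 154.0]), (np.int32(57), [260, 161, 9, 11], [264.2, 167.1]), (np.int32(330), [313, 216, 21, 30], [324.6, 228.8]), (np.int32(14), [509, 229, 3, 6], [510.1, 231.5])]
top white [(np.int32(5708), [445, 82, 67, 107], [483.3, 132.0], [0.688, -0.568]), (np.int32(246), [335, 141, 21, 21], [345.2, 151.8], [0.639, -0.205]), (np.int32(79), [19, 145, 10, 11], [23.6, 150.0], [0.654, 0.642]), (np.int32(592), [236, 145, 57, 35], [257.4, 163.1], [0.611, 0.023]), (np.int32(52), [0, 159, 7, 10], [2.2, 163.4], [0.618, 0.695]), (np.int32(82), [27, 164, 11, 10], [31.5, 168.4], [0.603, 0.616]), (np.int32(3068), [359, 177, 79, 54], [396.3, 203.6], [0.501, -0.327]), (np.int32(211), [104, 188, 56, 62], [122.1, 212.1], [0.486, 0.37]), (np.int32(2236), [110, 193, 55, 54], [136.2, 219.3], [0.467, 0.333]), (np.int32(214), [206, 222, 22, 22], [216.3, 232.5], [0.432, 0.129]), (np.int32(117), [257, 225, 15, 15], [264.4, 232.1], [0.432, 0.008]), (np.int32(47), [434, 244, 10, 13], [440.1, 250.2], [0.384, -0.425]), (np.i
[... 841 characters left out ...]
], [0.156, -0.726]), (np.int32(73), [5, 154, 25, 7], [17.1, 157.2], [0.199, -0.748]), (np.int32(359), [0, 160, 38, 17], [17.7, 168.0], [0.258, -0.726]), (np.int32(46), [273, 181, 16, 11], [280.6, 186.3], [0.427, 0.129]), (np.int32(136), [328, 181, 34, 28], [341.3, 192.7], [0.473, 0.313]), (np.int32(183), [100, 202, 59, 31], [120.3, 212.5], [0.494, -0.355]), (np.int32(92), [147, 205, 14, 21], [154.7, 216.4], [0.519, -0.253]), (np.int32(46), [129, 218, 20, 10], [139.5, 223.6], [0.543, -0.294]), (np.int32(4312), [0, 233, 61, 96], [24.8, 278.6], [0.7, -0.554]), (np.int32(42), [174, 241, 6, 13], [176.2, 246.4], [0.634, -0.185]), (np.int32(63), [160, 243, 13, 12], [164.5, 250.2], [0.644, -0.215])]
```

View pics/m1.png

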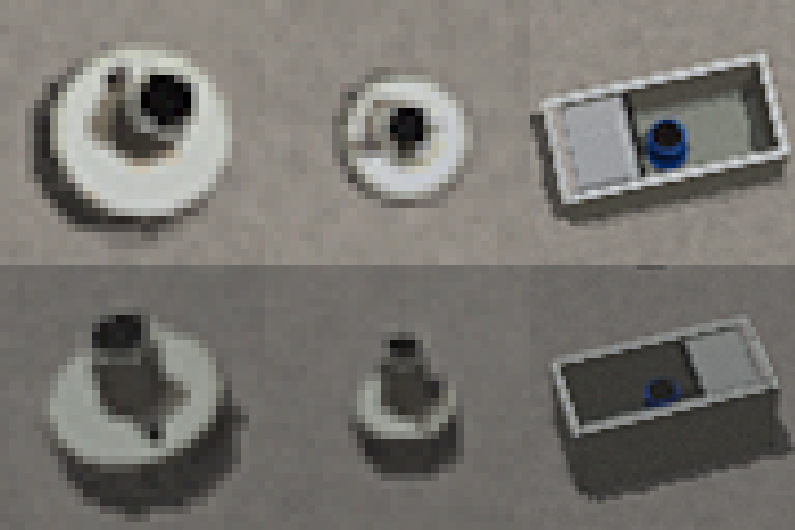

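The crops show the large filter's drum centred near top pixel (345,151) with its port hole near (347.5,147.6). The small filter's drum is near (264,232). The dispenser is rotated a few degrees, with the connector standing just clear of the flap edge.

```bash
cat > m.py <<'E'
from h import *
t=load('top0'); s=load('scene0')
def lab(d,lo,hi,seed_bbox):
    hsv=cv2.cvtColor(d['pixels'],cv2.COLOR_BGR2HSV); m=cv2.inRange(hsv,lo,hi)
    x,y,w,h=seed_bbox; o=np.zeros_like(m); o[y:y+h,x:x+w]=m[y:y+h,x:x+w]; return o
def world(d,m,z):
    P=np.argwhere(m)[:,::-1]; 
    P=np.concatenate([P+o for o in np.array([[.5,.5],[-.5,.5],[.5,-.5],[-.5,-.5]])])
    return np.array([onz(d,p,z)[:2] for p in P],np.float32)
W=((0,0,150),(180,45,255)); DK=((0,0,0),(180,255,70))
for n,bb,z,dk,zp in(('large',(335,141,21,21),.024,(342,142,11,11),.054),('small',(257,225,15,15),.019,(260,227,9,9),.047)):
    w=world(t,lab(t,*W,bb),z); print(n,'drum',cv2.minEnclosingCircle(w*1000), 'bbox',(w.min(0)+w.max(0))/2)
    m=lab(t,*DK,dk); print('  hole',m.sum()/255, world(t,m,zp).mean(0))
for n,bb,z in(('disp',(232,143,62,40),.058),('tray',(355,176,85,56),.018)):
    w=world(t,lab(t,*W,bb),z); r=cv2.minAreaRect(w*1000); print(n,r)
w=world(t,lab(t,*W,(102,186,66,64)),.018); print('dish',cv2.minEnclosingCircle(w*1000), (w.min(0)+w.max(0))/2)
B=((105,100,25),(128,255,255))
mb=lab(t,*B,(255,156,20,20)); w=world(t,mb,.041); print('conn blue bbox', w.min(0),w.max(0))
m=lab(t,(0,0,0),(180,255,60),(260,160,9,9)); P=np.argwhere(m)[:,::-1]; print(P.mean(0),len(P),world(t,m,.041).mean(0))
m=lab(t,*B,(310,213,28,36)); w=world(t,m,.014)*1000
h=cv2.convexHull(w.astype(np.float32)); tri=cv2.minEnclosingTriangle(h)[1].reshape(3,2); print('Y',w.mean(0),tri)
print(cv2.minAreaRect(h))
np.save('yw.npy',w)
sc=np.vstack([cv2.resize(t['pixels'][205:255,300:350],(600,600),interpolation=cv2.INTER_NEAREST)]); cv2.imwrite('pics/y.png',sc)
E
python3 m.py
```

```text
large drum ((638.588623046875, -204.0439453125), 29.84165382385254) bbox [ 0.63897705 -0.20358585]
  hole 38.0 [ 0.6367645  -0.20022102]
small drum ((429.2680969238281, 10.661888122558594), 23.114105224609375) bbox [0.43206692 0.00866088]
  hole 18.0 [0.43228468 0.01000021]
disp ((602.72216796875, 11.32098388671875), (102.63272094726562, 152.97003173828125), 0.2480621486902237)
tray ((502.07232666015625, -332.47113037109375), (141.0370635986328, 214.8779754638672), 0.5616730451583862)
dish ((458.93682861328125, 329.00042724609375), 93.46452331542969) [0.47024477 0.33870214]
conn blue bbox [ 0.5823231 -0.004681 ] [0.611149   0.01827162]
[264.28571429 164.28571429] 28 [0.60119116 0.00604828]
Y [ 439.58853 -143.73296] [[ 477.17667 -168.78577]
 [ 364.01895 -158.68866]
 [ 463.77136 -105.76533]]
((436.1739807128906, -137.50262451171875), (55.03028106689453, 76.2002944946289), 84.90097045898438)
```

View pics/y.png

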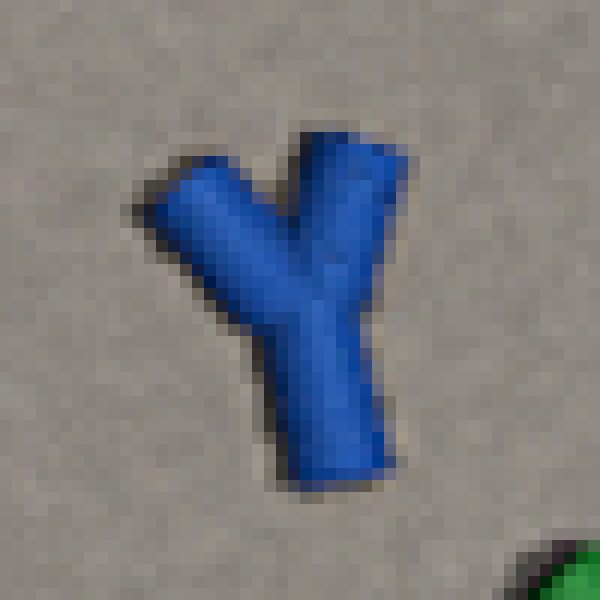

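The Y crop (12 px per image pixel) shows the stem end at about (341,481), the left branch end at about (188,182), the right branch end at about (358,142) and the crotch at about (312,310).

```bash
python3 - <<'E'
from h import *
t=load('top0'); s=load('scene0'); S=800/512
f=lambda d,L,z:[(onz(d,p,z)[:2]*1000).round(1).tolist() for p in L]
tw=lambda x0,y0,k,L:[(x0+a*k-.5,y0+b*k-.5) for a,b in L]
print('Y',f(t,tw(300,205,1/12,[(341,481),(188,182),(358,142),(312,310)]),.011))
print('tray',f(t,tw(0,0,1/S,[(559,290),(668,279),(683,347),(571,360)]),.018))
c=np.array(f(t,tw(234,134,60/265,[(13,102),(237,52),(258,152),(35,200)]),.058));print('disp',c.tolist(),c.mean(0),np.degrees(np.arctan2(*(c[1]-c[0]))),np.linalg.norm(c[1]-c[0]),np.linalg.norm(c[2]-c[1]))
print('scene large',f(s,[(168.1,239.6)],.054),'small',f(s,[(243.2,183.3)],.047),'conn',f(s,[(246.4,227.3)],.041))
print('dish',f(t,tw(0,0,1/S,[(164,342),(258,342),(211,296),(211,388)]),.018))
E
```

```text
Y [[399.8, -151.1], [462.7, -121.7], [470.8, -157.9], [435.5, -146.7]]
tray [[549.6, -231.4], [566.1, -410.3], [454.4, -423.5], [435.2, -243.7]]
disp [[617.3, 75.5], [645.1, -51.6], [586.6, -61.9], [560.4, 63.1]] [602.35    6.275] 167.66225712496586 130.1047654776719 59.39983164959308
scene large [[638.4, -200.8]] small [[433.1, 10.8]] conn [[604.8, 6.9]]
dish [[470.0, 414.0], [468.6, 260.3], [545.6, 341.1], [395.3, 333.0]]
```

Request:
send_rows:
  increments:
    - {"gripper":0,"linear":[0.025,-0.0425,0],"delta_rot":[0,0,0.07]}
    - {"gripper":0,"linear":[0.05,-0.085,0],"delta_rot":[0,0,0.14]}
    - {"gripper":0,"linear":[0.075,-0.1275,0],"delta_rot":[0,0,0.21]}
    - {"gripper":0,"linear":[0.1,-0.17,0],"delta_rot":[0,0,0.28]}
    - {"gripper":0,"linear":[0.125,-0.2125,0],"delta_rot":[0,0,0.35]}
    - {"gripper":0,"linear":[0.15,-0.255,0],"delta_rot":[0,0,0.42]}
    - {"gripper":0,"linear":[0.175,-0.2975,0],"delta_rot":[0,0,0.49]}
    - {"gripper":0,"linear":[0.2,-0.34,0],"delta_rot":[0,0,0.552]}
  newtons: 30

```text
clock: 0.9
position: [0.412, 0.1928, 0.2312]
ee_rot: [-0.0, -0.089, 0.996, 0.0]
contact_force: [1.6, 1.1, 0.1]
width: 0.0428
gripper_force: 0.0
```

Request:
send_rows:
  increments:
    - {"gripper":0,"linear":[0.1,-0.175,0],"delta_rot":[0,0,0]}
    - {"gripper":0,"linear":[0.1,-0.175,0],"delta_rot":[0,0,0]}
    - {"gripper":0,"linear":[0.1,-0.175,0],"delta_rot":[0,0,0]}
    - {"gripper":0,"linear":[0.1,-0.175,0],"delta_rot":[0,0,0]}
    - {"gripper":0,"linear":[0.195,-0.34,-0.04],"delta_rot":[0,0,0]}
    - {"gripper":0,"linear":[0.195,-0.34,-0.04],"delta_rot":[0,0,0]}
    - {"gripper":0,"linear":[0.195,-0.34,-0.04],"delta_rot":[0,0,0]}
    - {"gripper":0,"linear":[0.195,-0.34,-0.04],"delta_rot":[0,0,0]}

```text
clock: 1.7
position: [0.6071, -0.1475, 0.1902]
ee_rot: [-0.0, -0.087, 0.996, 0.0]
contact_force: [-0.2, 0.4, -0.1]
width: 0.0429
gripper_force: 0.0
```

Request:
send_rows:
  increments:
    - {"gripper":0,"linear":[0.0305,-0.0575,-0.06],"delta_rot":[0,0,0]}
    - {"gripper":0,"linear":[0.0305,-0.0575,-0.06],"delta_rot":[0,0,0]}
    - {"gripper":0,"linear":[0.0305,-0.0575,-0.09],"delta_rot":[0,0,0]}
    - {"gripper":0,"linear":[0.0305,-0.0575,-0.106],"delta_rot":[0,0,0]}
    - {"gripper":0,"linear":[0.0305,-0.0575,-0.106],"delta_rot":[0,0,0]}

```text
clock: 2.2
position: [0.6347, -0.2022, 0.0814]
ee_rot: [-0.003, -0.087, 0.996, 0.002]
contact_force: [0.4, 0.1, 0.4]
width: 0.0423
gripper_force: 0.0
```

```bash
python3 - <<'E'
from h import *
t=grab('top','t1'); s=grab('scene','s1')
print(get_state()['position'])
g=np.array([.6375,-.2025,.05])
L=[]
for d in(t,s):
    u,v=proj(d,g)[0].astype(int); L.append(cv2.resize(d['pixels'][v-24:v+24,u-24:u+24],(400,400),interpolation=cv2.INTER_CUBIC))
cv2.imwrite('pics/m2.png',np.hstack(L))
E
```

```text
[ 0.63708679 -0.20275088  0.08516709]
```

View pics/m2.png

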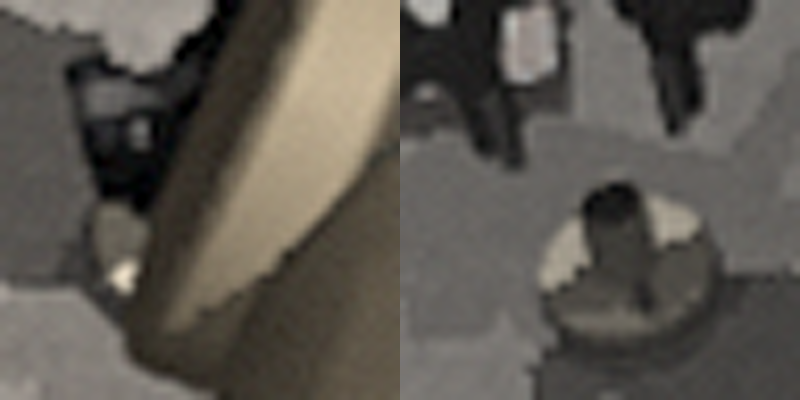

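The scene crop shows the two fingertips at about (515,160) and (675,130), straddling the port at (613,195), so I'll descend.

Request:
send_rows:
  increments:
    - {"gripper":0,"linear":[0,0,-0.028],"delta_rot":[0,0,0]}
    - {"gripper":0,"linear":[0,0,-0.056],"delta_rot":[0,0,0]}
    - {"gripper":0,"linear":[0,0,-0.056],"delta_rot":[0,0,0]}
    - {"gripper":1,"linear":[0,0,-0.056],"delta_rot":[0,0,0]}
    - {"gripper":1,"linear":[0,0,-0.056],"delta_rot":[0,0,0]}
    - {"gripper":1,"linear":[0,0,-0.056],"delta_rot":[0,0,0]}
    - {"gripper":1,"linear":[0,0,-0.056],"delta_rot":[0,0,0]}
    - {"gripper":1,"linear":[0,0,-0.056],"delta_rot":[0,0,0]}

```text
clock: 3.1
position: [0.6384, -0.2033, 0.0314]
ee_rot: [0.002, -0.087, 0.996, -0.001]
contact_force: [-0.2, 1.3, 7.5]
width: 0.021
gripper_force: 30.4
```

Request:
send_rows:
  increments:
    - {"gripper":1,"linear":[0,0,0.04],"delta_rot":[0,0,0]}
    - {"gripper":1,"linear":[0,0,0.08],"delta_rot":[0,0,0]}
    - {"gripper":1,"linear":[-0.03,-0.04,0.08],"delta_rot":[0,0,0]}
    - {"gripper":1,"linear":[-0.057,-0.076,0.08],"delta_rot":[0,0,0]}
    - {"gripper":1,"linear":[-0.084,-0.112,0.08],"delta_rot":[0,0,0]}
    - {"gripper":1,"linear":[-0.111,-0.148,0.08],"delta_rot":[0,0,0]}
    - {"gripper":1,"linear":[-0.131,-0.1745,0.08],"delta_rot":[0,0,0]}
    - {"gripper":1,"linear":[-0.131,-0.1745,0.08],"delta_rot":[0,0,0]}

```text
clock: 3.9
position: [0.5033, -0.3811, 0.1095]
ee_rot: [-0.001, -0.085, 0.996, -0.001]
contact_force: [0.4, 0.2, -0.6]
width: 0.0209
gripper_force: 29.8
```

Request:
send_rows:
  increments:
    - {"gripper":1,"linear":[0,0,-0.03],"delta_rot":[0,0,0]}
    - {"gripper":1,"linear":[0,0,-0.055],"delta_rot":[0,0,0]}
    - {"gripper":1,"linear":[0,0,-0.068],"delta_rot":[0,0,0]}
    - {"gripper":1,"linear":[0,0,-0.073],"delta_rot":[0,0,0]}
    - {"gripper":1,"linear":[0,0,-0.073],"delta_rot":[0,0,0]}
    - {"gripper":1,"linear":[0,0,-0.073],"delta_rot":[0,0,0]}

```text
clock: 4.5
position: [0.5071, -0.3776, 0.0372]
ee_rot: [0.001, -0.088, 0.996, -0.001]
contact_force: [-0.0, -0.3, 0.4]
width: 0.0209
gripper_force: 29.8
```

```bash
python3 - <<'E'
from h import *
s=grab('scene','s2'); st=get_state(); print(st['position'],st['contact_force'],st['width'])
cv2.imwrite('pics/m3.png',cv2.resize(s['pixels'][150:270,80:240],(800,600),interpolation=cv2.INTER_CUBIC))
E
```

```text
[ 0.50698823 -0.37762466  0.03721407] [ 0.10092366  0.53734265 -1.22914399] 0.02099345827814161
```

View pics/m3.png

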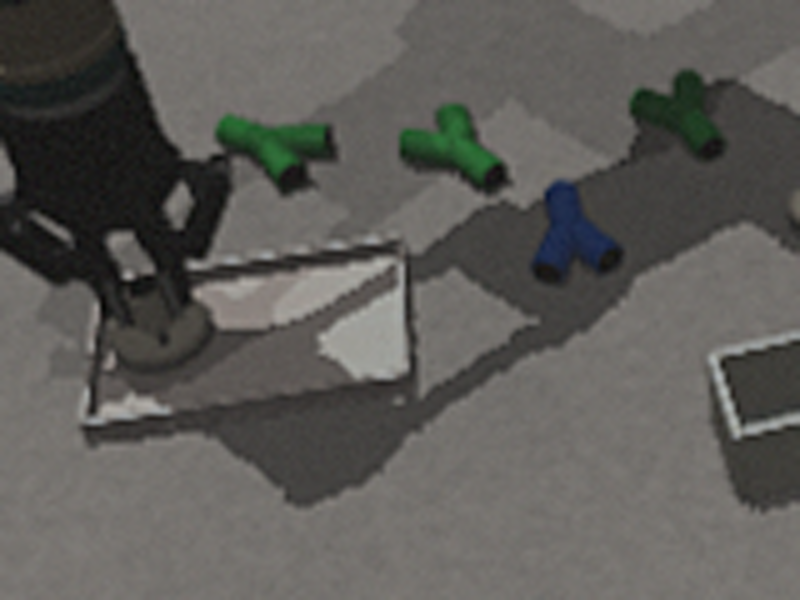

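The large filter is at (158,335) in this crop, inside the left end of the tray and still upright, so I'll lower it until it touches.

Request:
send_rows:
  increments:
    - {"gripper":1,"linear":[0,0,-0.002],"delta_rot":[0,0,0]}
    - {"gripper":1,"linear":[0,0,-0.003],"delta_rot":[0,0,0]}
    - {"gripper":1,"linear":[0,0,-0.003],"delta_rot":[0,0,0]}

```text
clock: 4.85
position: [0.5069, -0.3777, 0.0353]
ee_rot: [0.001, -0.088, 0.996, -0.001]
contact_force: [-0.8, 1.8, 7.2]
width: 0.0209
gripper_force: 30.4
```

Request:
send_rows:
  increments:
    - {"gripper":0,"linear":[0,0,0],"delta_rot":[0,0,0]}
    - {"gripper":0,"linear":[0,0,0],"delta_rot":[0,0,0]}
    - {"gripper":0,"linear":[0,0,0.002],"delta_rot":[0,0,0]}
    - {"gripper":0,"linear":[0,0,0.035],"delta_rot":[0,0,0]}
    - {"gripper":0,"linear":[0,0,0.07],"delta_rot":[0,0,0]}
    - {"gripper":0,"linear":[-0.0145,0.04,0.07],"delta_rot":[0,0,0]}
    - {"gripper":0,"linear":[-0.029,0.08,0.07],"delta_rot":[0,0,0]}
    - {"gripper":0,"linear":[-0.0435,0.12,0.07],"delta_rot":[0,0,0]}

```text
clock: 5.65
position: [0.462, -0.2562, 0.1034]
ee_rot: [0.0, -0.087, 0.996, 0.0]
contact_force: [0.9, 0.1, -0.1]
width: 0.0424
gripper_force: 0.0
```

Request:
send_rows:
  increments:
    - {"gripper":0,"linear":[-0.015,0.04,0],"delta_rot":[0,0,0]}
    - {"gripper":0,"linear":[-0.03,0.08,0],"delta_rot":[0,0,0]}
    - {"gripper":0,"linear":[-0.041,0.11,-0.01],"delta_rot":[0,0,0]}
    - {"gripper":0,"linear":[-0.041,0.11,-0.045],"delta_rot":[0,0,0]}
    - {"gripper":0,"linear":[-0.041,0.11,-0.06],"delta_rot":[0,0,0]}
    - {"gripper":0,"linear":[-0.041,0.11,-0.06],"delta_rot":[0,0,0]}

```text
clock: 6.25
position: [0.4199, -0.1461, 0.0418]
ee_rot: [-0.002, -0.088, 0.996, 0.001]
contact_force: [-0.6, 0.7, 0.1]
width: 0.0428
gripper_force: 0.0
```

```bash
python3 - <<'E'
from h import *
s=grab('scene','s3'); st=get_state(); print(st['position'],st['contact_force'],st['width'])
a=cv2.resize(s['pixels'][170:230,160:220],(400,400),interpolation=cv2.INTER_CUBIC)
b=cv2.resize(s['pixels'][195:255,95:155],(400,400),interpolation=cv2.INTER_CUBIC)
cv2.imwrite('pics/m4.png',np.hstack([a,b])); print((proj(s,[st['position'],[.422,-.147,.022]])-[160,170])*400/60)
E
```

```text
[ 0.42101301 -0.1469164   0.0427802 ] [ 0.69416232 -0.68862697  0.64017696] 0.04270657396346215
[[210.82869587  99.18287727]
 [215.79030733 133.27237965]]
```

View pics/m4.png

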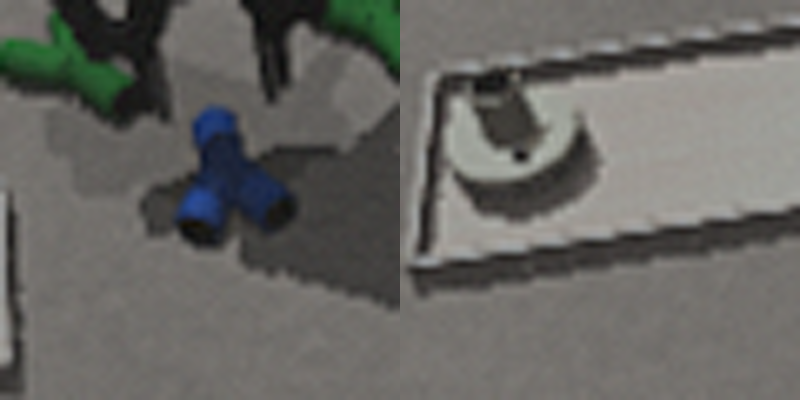

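The fingers straddle the Y's stem (left crop, stem at (213,130)), and the large filter stands upright in the tray at (520,140). Next I descend and grip the stem.

Request:
send_rows:
  increments:
    - {"gripper":0,"linear":[0,0,-0.02],"delta_rot":[0,0,0]}
    - {"gripper":0,"linear":[0,0,-0.038],"delta_rot":[0,0,0]}
    - {"gripper":0,"linear":[0,0,-0.038],"delta_rot":[0,0,0]}
    - {"gripper":1,"linear":[0,0,-0.038],"delta_rot":[0,0,0]}
    - {"gripper":1,"linear":[0,0,-0.038],"delta_rot":[0,0,0]}
    - {"gripper":1,"linear":[0,0,-0.038],"delta_rot":[0,0,0]}
    - {"gripper":1,"linear":[0,0,-0.038],"delta_rot":[0,0,0]}
    - {"gripper":1,"linear":[0,0,-0.038],"delta_rot":[0,0,0]}

```text
clock: 7.1
position: [0.4226, -0.148, 0.0064]
ee_rot: [0.001, -0.088, 0.996, -0.001]
contact_force: [-1.1, -0.1, 6.3]
width: 0.0206
gripper_force: 30.4
```

Request:
send_rows:
  increments:
    - {"gripper":1,"linear":[0,0,0.03],"delta_rot":[0,0,0]}
    - {"gripper":1,"linear":[0,0,0.06],"delta_rot":[0,0,0]}
    - {"gripper":1,"linear":[0.016,-0.035,0.06],"delta_rot":[0,0,0]}
    - {"gripper":1,"linear":[0.032,-0.07,0.06],"delta_rot":[0,0,0]}
    - {"gripper":1,"linear":[0.048,-0.105,0.06],"delta_rot":[0,0,0]}
    - {"gripper":1,"linear":[0.063,-0.1395,0.06],"delta_rot":[0,0,-0.07]}
    - {"gripper":1,"linear":[0.063,-0.1395,0.06],"delta_rot":[0,0,-0.07]}
    - {"gripper":1,"linear":[0.063,-0.1395,0.04],"delta_rot":[0,0,-0.07]}

```text
clock: 7.9
position: [0.4865, -0.2889, 0.0471]
ee_rot: [0.002, -0.052, 0.999, -0.002]
contact_force: [0.7, 0.0, -0.6]
width: 0.0208
gripper_force: 29.9
```

Request:
send_rows:
  increments:
    - {"gripper":1,"linear":[0,0,-0.02],"delta_rot":[0,0,0]}
    - {"gripper":1,"linear":[0,0,-0.031],"delta_rot":[0,0,0]}
    - {"gripper":1,"linear":[0,0,-0.034],"delta_rot":[0,0,0]}
    - {"gripper":1,"linear":[0,0,-0.036],"delta_rot":[0,0,0]}
    - {"gripper":1,"linear":[0,0,-0.036],"delta_rot":[0,0,0]}

```text
clock: 8.4
position: [0.4836, -0.2857, 0.0105]
ee_rot: [-0.001, -0.053, 0.999, 0.001]
contact_force: [-1.9, 1.3, 3.9]
width: 0.0209
gripper_force: 30.3
```

Request:
send_rows:
  increments:
    - {"gripper":0.1,"linear":[0,0,0],"delta_rot":[0,0,0]}
    - {"gripper":0.1,"linear":[0,0,0],"delta_rot":[0,0,0]}
    - {"gripper":0.1,"linear":[0,0,0.003],"delta_rot":[0,0,0]}
    - {"gripper":0.1,"linear":[0,0,0.04],"delta_rot":[0,0,0]}
    - {"gripper":0.1,"linear":[0,0,0.08],"delta_rot":[0,0,0]}
    - {"gripper":0,"linear":[-0.008,0.045,0.09],"delta_rot":[0,0,0]}
    - {"gripper":0,"linear":[-0.016,0.09,0.09],"delta_rot":[0,0,0]}
    - {"gripper":0,"linear":[-0.024,0.135,0.09],"delta_rot":[0,0,0]}

```text
clock: 9.2
position: [0.4608, -0.1509, 0.1003]
ee_rot: [0.001, -0.052, 0.999, -0.0]
contact_force: [-0.1, 0.9, -0.4]
width: 0.0426
gripper_force: 0.0
```

Request:
send_rows:
  increments:
    - {"gripper":0,"linear":[-0.008,0.045,0],"delta_rot":[0,0,0]}
    - {"gripper":0,"linear":[-0.016,0.09,0],"delta_rot":[0,0,0]}
    - {"gripper":0,"linear":[-0.024,0.135,0],"delta_rot":[0,0,0]}
    - {"gripper":0,"linear":[-0.0285,0.1615,0],"delta_rot":[0,0,0]}
    - {"gripper":0,"linear":[-0.0285,0.1615,-0.02],"delta_rot":[0,0,0]}
    - {"gripper":0,"linear":[-0.0285,0.1615,-0.02],"delta_rot":[0,0,0]}

```text
clock: 9.8
position: [0.4304, 0.0108, 0.0783]
ee_rot: [-0.002, -0.054, 0.999, 0.0]
contact_force: [-0.4, -0.7, -0.0]
width: 0.0429
gripper_force: 0.0
```

```bash
python3 - <<'E'
from h import *
s=grab('scene','s4'); st=get_state(); print(st['position'],st['contact_force'],st['width'])
a=cv2.resize(s['pixels'][150:210,213:273],(400,400),interpolation=cv2.INTER_CUBIC)
b=cv2.resize(s['pixels'][180:250,95:165],(400,400),interpolation=cv2.INTER_CUBIC)
cv2.imwrite('pics/m5.png',np.hstack([a,b]))
E
```

```text
[0.43132742 0.0100971  0.07901185] [-0.11194369 -0.98193172 -0.67376008] 0.04258046244920189
```

View pics/m5.png

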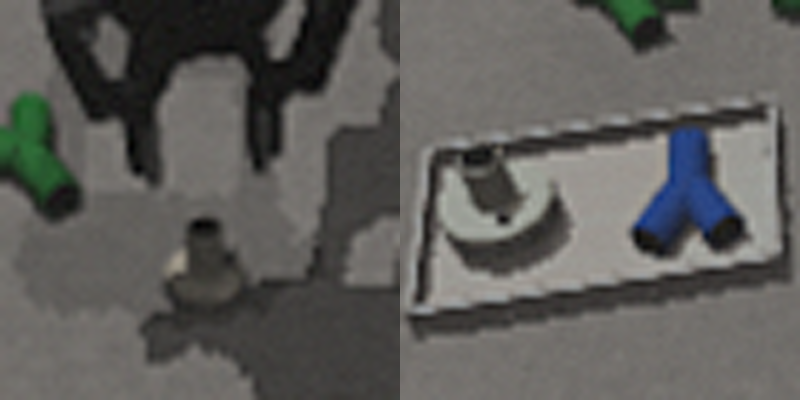

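The Y lies flat in the tray at (690,195) and the large filter is upright beside it. The small filter's port at (203,230) is midway between the fingertips.

Request:
send_rows:
  increments:
    - {"gripper":0,"linear":[0,0,-0.03],"delta_rot":[0,0,0]}
    - {"gripper":0,"linear":[0,0,-0.051],"delta_rot":[0,0,0]}
    - {"gripper":0,"linear":[0,0,-0.051],"delta_rot":[0,0,0]}
    - {"gripper":1,"linear":[0,0,-0.051],"delta_rot":[0,0,0]}
    - {"gripper":1,"linear":[0,0,-0.051],"delta_rot":[0,0,0]}
    - {"gripper":1,"linear":[0,0,-0.051],"delta_rot":[0,0,0]}
    - {"gripper":1,"linear":[0,0,-0.051],"delta_rot":[0,0,0]}
    - {"gripper":1,"linear":[0,0,-0.051],"delta_rot":[0,0,0]}

```text
clock: 10.65
position: [0.4332, 0.0094, 0.0293]
ee_rot: [0.001, -0.053, 0.999, -0.0]
contact_force: [1.7, -0.8, 6.9]
width: 0.0168
gripper_force: 30.8
```

Request:
send_rows:
  increments:
    - {"gripper":1,"linear":[0,0,0.035],"delta_rot":[0,0,0]}
    - {"gripper":1,"linear":[0,0,0.07],"delta_rot":[0,0,0]}
    - {"gripper":1,"linear":[0.009,0.043,0.07],"delta_rot":[0,0,0]}
    - {"gripper":1,"linear":[0.018,0.086,0.07],"delta_rot":[0,0,0]}
    - {"gripper":1,"linear":[0.027,0.129,0.07],"delta_rot":[0,0,0]}
    - {"gripper":1,"linear":[0.036,0.172,0.07],"delta_rot":[0,0,0]}
    - {"gripper":1,"linear":[0.045,0.215,0.07],"delta_rot":[0,0,0]}
    - {"gripper":1,"linear":[0.054,0.258,0.07],"delta_rot":[0,0,0]}

```text
clock: 11.45
position: [0.4858, 0.2696, 0.0983]
ee_rot: [-0.0, -0.053, 0.999, -0.0]
contact_force: [1.0, -1.2, 0.6]
width: 0.0166
gripper_force: 30.2
```

Request:
send_rows:
  increments:
    - {"gripper":1,"linear":[0.007,0.035,0],"delta_rot":[0,0,0]}
    - {"gripper":1,"linear":[0.014,0.069,0],"delta_rot":[0,0,0]}
    - {"gripper":1,"linear":[0.014,0.069,0],"delta_rot":[0,0,0]}
    - {"gripper":1,"linear":[0.014,0.069,-0.03],"delta_rot":[0,0,0]}
    - {"gripper":1,"linear":[0.014,0.069,-0.055],"delta_rot":[0,0,0]}
    - {"gripper":1,"linear":[0.014,0.069,-0.063],"delta_rot":[0,0,0]}
    - {"gripper":1,"linear":[0.014,0.069,-0.066],"delta_rot":[0,0,0]}
    - {"gripper":1,"linear":[0.014,0.069,-0.066],"delta_rot":[0,0,0]}

```text
clock: 12.25
position: [0.4996, 0.3361, 0.0332]
ee_rot: [-0.0, -0.052, 0.999, -0.0]
contact_force: [0.7, 0.3, 0.1]
width: 0.0167
gripper_force: 30.5
```

Request:
send_rows:
  increments:
    - {"gripper":1,"linear":[0,0,-0.0015],"delta_rot":[0,0,0]}
    - {"gripper":1,"linear":[0,0,-0.002],"delta_rot":[0,0,0]}
    - {"gripper":1,"linear":[0,0,-0.002],"delta_rot":[0,0,0]}

```text
clock: 12.55
position: [0.5003, 0.3363, 0.033]
ee_rot: [0.001, -0.052, 0.999, 0.0]
contact_force: [-2.7, -2.0, 12.4]
width: 0.0166
gripper_force: 31.8
```

Request:
send_rows:
  increments:
    - {"gripper":0.1,"linear":[0,0,0.001],"delta_rot":[0,0,0]}
    - {"gripper":0.1,"linear":[0,0,0.001],"delta_rot":[0,0,0]}
    - {"gripper":0.1,"linear":[0,0,0.003],"delta_rot":[0,0,0]}
    - {"gripper":0.1,"linear":[0,0,0.04],"delta_rot":[0,0,0]}
    - {"gripper":0.1,"linear":[0,0,0.09],"delta_rot":[0,0,0]}
    - {"gripper":-0.2,"linear":[0.012,-0.04,0.09],"delta_rot":[0,0,0.05]}
    - {"gripper":-0.2,"linear":[0.024,-0.08,0.09],"delta_rot":[0,0,0.105]}
    - {"gripper":-0.2,"linear":[0.036,-0.12,0.09],"delta_rot":[0,0,0.105]}

```text
clock: 13.35
position: [0.5364, 0.2157, 0.1208]
ee_rot: [0.001, -0.106, 0.994, 0.0]
contact_force: [0.5, 0.2, 0.2]
width: 0.0514
gripper_force: 0.0
```

Request:
send_rows:
  increments:
    - {"gripper":-0.2,"linear":[0.014,-0.0445,0],"delta_rot":[0,0,0]}
    - {"gripper":-0.2,"linear":[0.028,-0.089,0],"delta_rot":[0,0,0]}
    - {"gripper":-0.2,"linear":[0.042,-0.1335,0],"delta_rot":[0,0,0]}
    - {"gripper":-0.2,"linear":[0.056,-0.178,0],"delta_rot":[0,0,0]}
    - {"gripper":-0.2,"linear":[0.066,-0.2105,0],"delta_rot":[0,0,0]}
    - {"gripper":-0.2,"linear":[0.066,-0.2105,-0.02],"delta_rot":[0,0,0]}
    - {"gripper":-0.2,"linear":[0.066,-0.2105,-0.02],"delta_rot":[0,0,0]}

```text
clock: 14.05
position: [0.6004, 0.005, 0.0979]
ee_rot: [-0.003, -0.104, 0.995, 0.001]
contact_force: [-0.2, -0.3, -0.7]
width: 0.0513
gripper_force: 0.0
```

```bash
python3 - <<'E'
from h import *
s=grab('scene','s5'); st=get_state(); print(st['position'],st['ee_rot'],st['contact_force'],st['width'])
a=cv2.resize(s['pixels'][178:254,210:286],(400,400),interpolation=cv2.INTER_CUBIC)
b=cv2.resize(s['pixels'][155:225,315:385],(400,400),interpolation=cv2.INTER_CUBIC)
cv2.imwrite('pics/m6.png',np.hstack([a,b])); print((proj(s,[st['position'],[.602,.0065,.041]])-[210,178])*400/76)
E
```

```text
[0.60075511 0.00586108 0.09895505] [-1.93212243e-03 -1.04334343e-01  9.94540218e-01  6.05020688e-04] [-0.03185978  0.44543976  1.6101479 ] 0.05145504834450039
[[187.4025077  178.35577981]
 [190.44635676 255.49176871]]
```

View pics/m6.png

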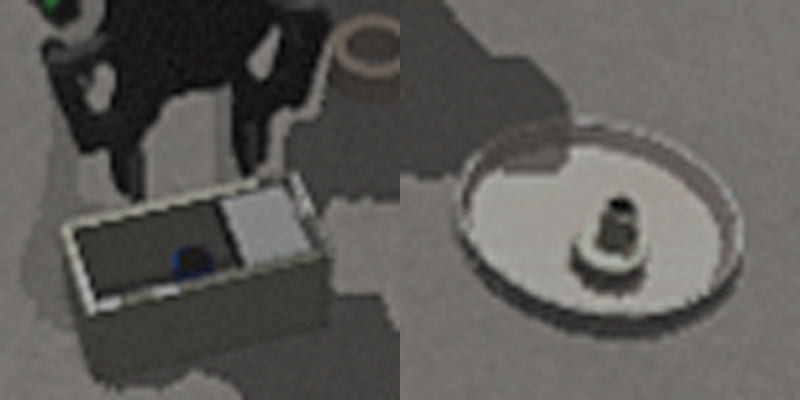

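The connector's top shows at (191,262), between the fingertips (130,190) and (248,170), and the flap is ahead of the right (+y) finger. The small filter stands upright in the dish at (612,245). I'll now descend, pressing the flap down.

Request:
send_rows:
  increments:
    - {"gripper":-0.2,"linear":[0.001,0,-0.025],"delta_rot":[0,0,0]}
    - {"gripper":-0.2,"linear":[0.001,0,-0.038],"delta_rot":[0,0,0]}
    - {"gripper":-0.2,"linear":[0.001,0,-0.048],"delta_rot":[0,0,0]}
    - {"gripper":-0.2,"linear":[0.001,0,-0.054],"delta_rot":[0,0,0]}
    - {"gripper":-0.2,"linear":[0.001,0,-0.06],"delta_rot":[0,0,0]}
    - {"gripper":-0.2,"linear":[0.001,0,-0.06],"delta_rot":[0,0,0]}

```text
clock: 14.7
position: [0.6031, 0.0063, 0.04]
ee_rot: [-0.0, -0.105, 0.994, 0.0]
contact_force: [-0.6, -0.9, 1.3]
width: 0.0511
gripper_force: 0.4
```

Request:
send_rows:
  increments:
    - {"gripper":-0.2,"linear":[0,0,-0.01],"delta_rot":[0,0,0]}
    - {"gripper":-0.2,"linear":[0,0,-0.018],"delta_rot":[0,0,0]}
    - {"gripper":-0.2,"linear":[0,0,-0.018],"delta_rot":[0,0,0]}
    - {"gripper":1,"linear":[0,0,-0.018],"delta_rot":[0,0,0]}
    - {"gripper":1,"linear":[0,0,-0.018],"delta_rot":[0,0,0]}
    - {"gripper":1,"linear":[0,0,-0.018],"delta_rot":[0,0,0]}
    - {"gripper":1,"linear":[0,0,-0.018],"delta_rot":[0,0,0]}
    - {"gripper":1,"linear":[0,0,-0.018],"delta_rot":[0,0,0]}

```text
clock: 15.5
position: [0.6033, 0.0061, 0.0226]
ee_rot: [0.0, -0.105, 0.994, -0.0]
contact_force: [0.8, -1.1, 1.1]
width: 0.0206
gripper_force: 30.0
```

Request:
send_rows:
  increments:
    - {"gripper":1,"linear":[0,0,0.015],"delta_rot":[0,0,0]}
    - {"gripper":1,"linear":[0,0,0.03],"delta_rot":[0,0,0]}
    - {"gripper":1,"linear":[0,0,0.045],"delta_rot":[0,0,0]}
    - {"gripper":1,"linear":[0,0,0.06],"delta_rot":[0,0,0]}
    - {"gripper":1,"linear":[0,0,0.08],"delta_rot":[0,0,0]}
    - {"gripper":1,"linear":[0,0,0.1],"delta_rot":[0,0,0]}
    - {"gripper":1,"linear":[0,0,0.1],"delta_rot":[0,0,0]}

```text
clock: 16.2
position: [0.605, 0.0062, 0.125]
ee_rot: [0.003, -0.105, 0.994, -0.0]
contact_force: [1.0, 0.3, 0.5]
width: 0.0206
gripper_force: 30.2
```

```bash
python3 - <<'E'
from h import *
s=grab('scene','s6'); st=get_state(); print(st['position'],st['contact_force'],st['width'])
cv2.imwrite('pics/m7.png',cv2.resize(s['pixels'][165:255,200:320],(800,600),interpolation=cv2.INTER_CUBIC))
E
```

```text
[0.60385506 0.00627663 0.12335462] [ 0.2270722  -0.43185529 -0.81207072] 0.020752258362557688
```

View pics/m7.png

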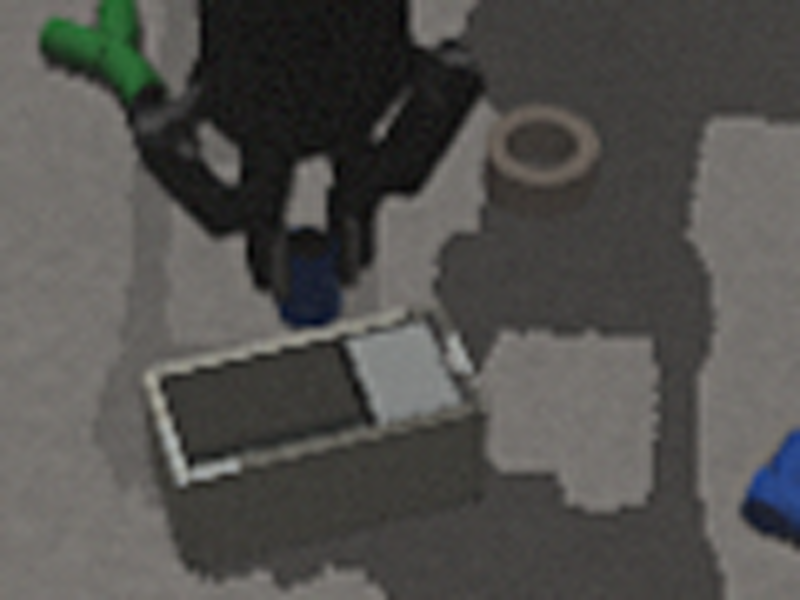

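The connector is held upright at (310,275), the dispenser is empty and its flap has shut again. I'll carry the connector to the dish.

Request:
send_rows:
  increments:
    - {"gripper":1,"linear":[-0.02,0.04,0],"delta_rot":[0,0,0]}
    - {"gripper":1,"linear":[-0.04,0.08,0],"delta_rot":[0,0,0]}
    - {"gripper":1,"linear":[-0.06,0.12,0],"delta_rot":[0,0,0]}
    - {"gripper":1,"linear":[-0.08,0.16,0],"delta_rot":[0,0,0]}
    - {"gripper":1,"linear":[-0.1,0.2,0],"delta_rot":[0,0,0]}
    - {"gripper":1,"linear":[-0.12,0.24,0],"delta_rot":[0,0,0]}
    - {"gripper":1,"linear":[-0.14,0.28,0],"delta_rot":[0,0,0]}
    - {"gripper":1,"linear":[-0.155,0.31,0],"delta_rot":[0,0,0]}

```text
clock: 17.05
position: [0.4456, 0.3178, 0.1207]
ee_rot: [-0.001, -0.105, 0.994, -0.0]
contact_force: [1.4, -0.7, -0.3]
width: 0.0205
gripper_force: 30.2
```

Request:
send_rows:
  increments:
    - {"gripper":1,"linear":[-0.01,0.0205,0],"delta_rot":[0,0,0]}
    - {"gripper":1,"linear":[-0.01,0.0205,0],"delta_rot":[0,0,0]}
    - {"gripper":1,"linear":[-0.01,0.0205,-0.04],"delta_rot":[0,0,0]}
    - {"gripper":1,"linear":[-0.01,0.0205,-0.075],"delta_rot":[0,0,0]}
    - {"gripper":1,"linear":[-0.01,0.0205,-0.09],"delta_rot":[0,0,0]}
    - {"gripper":1,"linear":[-0.01,0.0205,-0.097],"delta_rot":[0,0,0]}
    - {"gripper":1,"linear":[-0.01,0.0205,-0.099],"delta_rot":[0,0,0]}
    - {"gripper":1,"linear":[-0.01,0.0205,-0.099],"delta_rot":[0,0,0]}

```text
clock: 17.85
position: [0.4387, 0.3364, 0.0235]
ee_rot: [0.0, -0.105, 0.995, 0.0]
contact_force: [0.7, 0.5, 0.1]
width: 0.0207
gripper_force: 30.2
```

Request:
send_rows:
  increments:
    - {"gripper":1,"linear":[0,0,-0.0015],"delta_rot":[0,0,0]}
    - {"gripper":1,"linear":[0,0,-0.0025],"delta_rot":[0,0,0]}
    - {"gripper":1,"linear":[0,0,-0.0025],"delta_rot":[0,0,0]}

```text
clock: 18.15
position: [0.4387, 0.337, 0.0216]
ee_rot: [0.001, -0.105, 0.994, 0.0]
contact_force: [0.2, -1.0, 1.4]
width: 0.0208
gripper_force: 30.3
```

Request:
send_rows:
  increments:
    - {"gripper":1,"linear":[0,0,-0.0008],"delta_rot":[0,0,0]}
    - {"gripper":1,"linear":[0,0,-0.0008],"delta_rot":[0,0,0]}
    - {"gripper":0.1,"linear":[0,0,-0.0005],"delta_rot":[0,0,0]}
    - {"gripper":0.1,"linear":[0,0,0],"delta_rot":[0,0,0]}
    - {"gripper":0.1,"linear":[0,0,0.003],"delta_rot":[0,0,0]}
    - {"gripper":0.1,"linear":[0,0,0.04],"delta_rot":[0,0,0]}
    - {"gripper":0.1,"linear":[0,0,0.09],"delta_rot":[0,0,0]}
    - {"gripper":0.1,"linear":[0,0,0.14],"delta_rot":[0,0,0]}

```text
clock: 18.95
position: [0.4374, 0.3363, 0.1618]
ee_rot: [-0.001, -0.105, 0.994, -0.0]
contact_force: [0.8, 1.5, 0.0]
width: 0.0386
gripper_force: 0.0
```

Request:
send_rows:
  increments:
    - {"gripper":0.1,"linear":[-0.03,0.03,0.03],"delta_rot":[0,0,0]}
    - {"gripper":0.1,"linear":[-0.06,0.06,0.06],"delta_rot":[0,0,0]}
    - {"gripper":0.1,"linear":[-0.09,0.09,0.06],"delta_rot":[0,0,0]}
    - {"gripper":0.1,"linear":[-0.12,0.12,0.06],"delta_rot":[0,0,0]}
    - {"gripper":0.1,"linear":[-0.12,0.12,0.06],"delta_rot":[0,0,0]}
    - {"gripper":0.1,"linear":[-0.12,0.12,0.06],"delta_rot":[0,0,0]}

```text
clock: 19.55
position: [0.3173, 0.457, 0.2207]
ee_rot: [0.0, -0.106, 0.994, -0.0]
contact_force: [0.2, -0.5, -0.3]
width: 0.0387
gripper_force: 0.0
```

```bash
python3 - <<'E'
from h import *
s=grab('scene','s7'); st=get_state(); print(st['position'],st['contact_force'],st['width'])
cv2.imwrite('pics/m8.png',cv2.resize(s['pixels'][150:270,90:400],(800,310),interpolation=cv2.INTER_CUBIC))
E
```

```text
[0.31803398 0.45634591 0.2206236 ] [ 0.38256751 -0.42775348  0.1070614 ] 0.038472221986908875
```

View pics/m8.png

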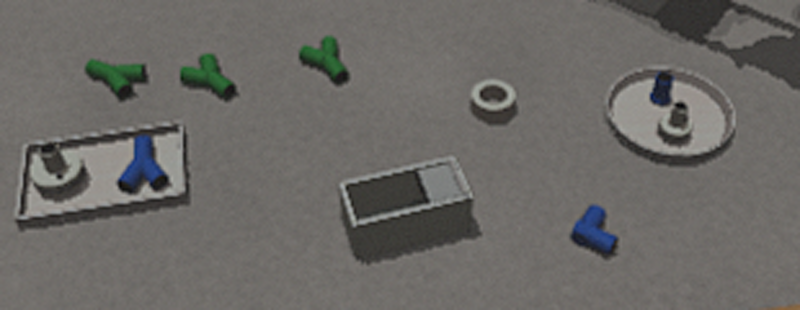

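The large filter at (58,170) and the Y at (143,165) are in the tray. The connector at (662,88) and small filter at (677,122) stand upright in the dish. The elbow at (595,230) is untouched and the arm is clear.

```bash
python3 -c "
from rig import sign_off; print(sign_off())"
```

```text
the job is handed in; nothing more can be done
None
```

The job is handed in: both kits are made up as asked, the elbow was not touched, and it took about 20 s of robot time; the last picture shows all four parts in place, but the judge's result was not shown.

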